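# Snap a stall lamp onto the light arm above the smoky quartz

## Task

Hang the rechargeable spot lamp over the dark smoky quartz: bring its hook over the light arm's steel rod and press it down, squeezing the rubber pad in the hook, until the red sprung latch flips shut under the rod. Then tug the lamp upwards so that the latch is felt to hold on the rod, let it settle back and leave it hanging plumb and still. The rod is springy: some 15 newtons of push are enough, never use more than about 25, and leave the crystals and everything else on the stall as they are.

Things in the scene. Friction and masses are not known exactly. Their poses are not given: they have to be found in the camera images.
- lamp: Spot lamp, 0.32 to 0.55 kg, standing lens down; origin: centre of its underside, z up. White finned head 78 mm across, 50 mm high; above it a steel hook 24 mm wide along lamp y, closed at the top, mouth downwards: shank on the -x side, free leg on the +x side; a square black rubber grip on top, z = 142 to 184 mm. It hangs plumb, lens down, when the rod is home.
- lamp_grip (a point): Centre of the rubber grip on the lamp's top, 166 mm above its underside; takes a grasp from above across either pair of its faces, which are 28 mm apart (square to lamp x and lamp y).
- lamp_bowl (a point): Where the rod's axis lies when the lamp hangs: on the lamp's z axis, 124 mm above its underside. The bowl is 22 mm wide in x (inner faces of shank and free leg at x = -11 and +11 mm); the rod runs along lamp y. Here the rod just bears on a black rubber bump pad in the crown; pressed with more than about 6 N the pad gives, about 3 N per mm, up to 5.5 mm.
- lamp_mouth (a point): Start of the way in, below the hook's mouth: lamp x = +2.5, z = 70 mm. The rod's axis comes here sideways from the +x side, through the open gap between head (top z = 50) and end of the free leg (x = 24, z = 87 mm, flared); then, as the lamp is lowered 54 mm, up between the shank (inner face x = -6 mm up to z = 99) and the free leg (x = +11 mm from z = 99 up) into the bowl.
- lamp_latch (a joint): Red sprung latch across the mouth, rad: 0 = shut (level; its spring holds it), up to 1.45 as the rod folds it up into the hook. 19.5 mm long, pivot on the shank at lamp x = -9, z = 104 mm. It falls shut under the rod only when the rod squeezes the pad by 2 to 4 mm (12 to 17 N); less leaves it propped on the rod, and lifting then jams it. Shut, it does not yield downwards; the hung rod then has 11 mm of play above it.
- rail: Level round steel rod of the light arm, 14 mm thick, axis 270 mm above the table. Origin: on its axis at the post; y runs along it to the free end (y = 400 mm, black ball 28 mm across), z up, x square to it, about away from the robot. It is springy: pressed with 12 N it bends down by several mm, more the farther out, and springs back.
- stand: The light arm's dark steel post (30 mm square, 310 mm high), foot plate and spruce plinth (130 mm wide, 18 mm high, y = 90 to 415 mm below the rod), all fixed. Origin: on the table right below the rod's origin; same axes as the rod.
- smoky: The smoky quartz: dark brown crystal on a grey rock, 60 mm across and 84 mm high; origin: centre of its underside. It stands on the plinth under the rod at one of three places.
- clear: Clear, whitish quartz cluster, 60 mm across, 68 mm high, on the plinth; origin: centre of its underside. Leave alone.
- amethyst: Purple amethyst half geode, 62 mm across, 46 mm high, on the plinth; origin: centre of its underside. Leave alone.
- loupe: Folding loupe, 61 x 26 x 12 mm, lying on the table. Leave alone.
- brush: Dusting brush lying on the table. Leave alone.
- jar: Amber glass jar, 56 mm across, 70 mm high. Leave alone.
- notebook: Dark notebook, 150 x 105 x 15 mm. Leave alone.
- tray: Spruce tray of small stones, 110 x 160 x 28 mm. Leave alone.
Things that resemble listed ones, but are neither listed nor needed, are in the scene too. Of the things that look like the lamp, the smaller one is meant.

How it is judged:
On the way, in this order (a step that is already met when the one before it is completed fails the run):
1. the rod is in the hook and the latch has flipped shut under it (value of joint lamp_latch below 0.2 rad and z of lamp_bowl in the frame of rail between -0.008 and 0.0135 m and x of lamp_bowl in the frame of rail between -0.009 and 0.009 m and y of lamp_bowl in the frame of rail between 0.05 and 0.385 m), for 0.2 s.
2. the lamp is tugged up so that its shut latch pulls on the rod with more than 3 N (z of lamp_bowl in the frame of rail above 0.006 m and value of joint lamp_latch below 0.2 rad and contact force between lamp and rail above 3 N), for 0.15 s.
At the end, for the whole second after the job is handed in: Lamp hangs on the rod: rod axis within 4 mm in height and 6 mm sideways of the bowl mark, latch under 0.2 rad, lamp plumb within 0.14 rad and still (under 0.03 m/s), its underside centre within 35 mm of the smoky quartz seen from above; the smoky quartz within 10 mm of where it stood (value of joint lamp_latch below 0.2 rad and z of lamp_bowl in the frame of rail between -0.004 and 0.004 m and x of lamp_bowl in the frame of rail between -0.006 and 0.006 m and horizontal distance between lamp and smoky below 0.035 m and angle between lamp's own z axis and vertical below 0.14 rad and linear speed of lamp below 0.03 m/s and distance of smoky from where it was at the start of the episode below 0.01 m); the robot touches nothing.
It fails at once if lamp and rod are forced together with more than 25 N in all (contact force between lamp and rail above 25 N).
It fails at once if another crystal or thing on the stall is shifted by more than 15 mm (distance of any of smoky, clear, amethyst, loupe, brush, jar, notebook, tray from where it was at the start of the episode above 0.015 m).
It also fails if it takes over 69 s, if anything falls off the work surface, if the arm or the gripper's body presses on something with over 40 N, if the wrist force passes 120 N, or if a joint passes its speed limit or range.

## Robot

A 6-joint arm with a two-finger parallel gripper is mounted at the origin on the work surface. World frame = base frame: x ahead of the robot, y to its left, z up, the work surface at z = 0. Lengths are in m, angles in rad, forces in N, time in s.
With the tool pointing down it reaches from about 0.25 to 0.775 m from the base axis. Payload 4 kg.
Tool frame: the origin (TCP) lies midway between the tips of the shut fingers; the grasp point (between the pads) lies 19 mm behind it; y points along the fingers, x is the direction in which the jaws open and shut, and the axes are right-handed (so a half turn about y gives the same grasp; the last joint's range is limited). The gripper opens to 94 mm and grips with 3 to 60 N. Pads are 16 mm wide; open, the fingers measure 119 mm over their backs; the gripper's body (75 mm by 177 mm) begins 78 mm behind the grasp point.
Start: joints at [1.237, 0.087, 1.371, -0, 1.684, -0.103], TCP at [0.126, 0.535, 0.206] pointing down, gripper open.
Joint ranges: [-3.1, 3.1], [-0.76, 2.03], [0.27, 2.55], [-1.08, 4.22], [0.17, 2.65], [-2.57, 2.57]. Speed limits (rad/s): [2.79, 2.79, 3.14, 3.14, 3.14, 3.14].

## Interface

Orientations are given as [roll, pitch, yaw] about the fixed x, y, z axes, in that order (R = Rz(yaw) Ry(pitch) Rx(roll)).
In Python, from bench import robot, snapshot, camera_info, ticket gives the robot as it stands.
- The arm moves only by the shell command python3 -m creep 'ROWS'. ROWS is JSON, a list of rows, each an object with "slide": the shift along the tool's x, y, z in mm, a list of three; "roll": the turn about the tool's y in degrees; "grip": the closure, from 0 (fully open) to 1 (shut). In form: [{"slide": [x, y, z], "roll": roll, "grip": grip}, ...]. A call has 1 to 20 rows; each row is the pose to reach, as a shift and turn from the pose commanded when the call began, along the tool's axes at that moment; what a row does not reach only later rows make up. A row lasts 1/12 s, in which the tool goes at most 41.7 mm and 7.16 degrees, less where a joint would pass 70% of its speed; a pose out of reach is approached as far as the arm can. A call with a gripper value outside its range is refused whole. The fingers move at their own pace and stop on an object; the grip force is fixed at half the most. Time passes only in rows, so rows that repeat a pose let the fingers close. It gives the time, the measured TCP pose, the force and the opening at its end, in the units of the state.
- robot.get_obs(): the state, without advancing time (a new reading comes with each control period).
- snapshot(name): name is "side" or "top"; returns the picture (384x512x3 uint8, red, green, blue); there is no depth.
- camera_info(name): a dict with "fx", "fy", "cx", "cy" (pixels), "dist" ([k1, k2, p1, p2, k3] as OpenCV has them; the pictures are not rectified), "cam_to_world" (4x4, takes a point from camera to world coordinates). Camera axes: x right, y down, z forward; pixel columns grow to the right and rows downward; lengths in m; the calibration is good to about 2 mm. A picture is of the moment at which its call begins. camera_info takes no time and is no camera call.
- ticket.close_job(): hands the job in, once; it reports no verdict.
The state is a dict: "time": time; "joint_positions": joint angles; "qvel": joint speeds; "joint_torque": joint torques, N m; "tool_pos": TCP position; "ee_rot": TCP orientation; "wrist_force": force on the tool from outside, world axes, zero at the start; "wrist_torque": the same for the moment, N m; "width": finger opening in m.
Only numpy, scipy, OpenCV 4.12 (cv2) and the standard library are available. Lean on these libraries where they do the work, as an engineer would, in place of code of your own. Each camera call takes 0.05 s, during which the arm holds its last target.

## Working session

There is one attempt and no reset: what is moved stays moved. The work goes in short steps, Python scripts to look and compute and a shell command to move; the robot and the scene stay as the last step left them, time stands still between calls to the robot, and variables do not carry over. Pictures are saved under pics/ and viewed, and the job is handed in when it is done.

```bash
mkdir -p pics; ls
python3 - <<'E'
from bench import robot, snapshot, camera_info
import cv2,numpy as np
np.set_printoptions(precision=4,suppress=True)
for n in("side","top"):
    im=snapshot(n); cv2.imwrite(f"pics/{n}0.png",im[:,:,::-1]); 
    c=camera_info(n); print(n,{k:c[k] for k in c if k!='cam_to_world'}); print(np.array(c['cam_to_world']))
print(robot.get_obs())
E
```

```text
pics
side {'fx': 355.59022381858125, 'fy': 355.59022381858125, 'cx': 256.4817807145607, 'cy': 194.77808737509267, 'dist': array([-0.0833,  0.    ,  0.    ,  0.    ,  0.    ])}
[[-0.9345 -0.2539  0.2496  0.1477]
 [-0.356   0.6759 -0.6453  0.8571]
 [-0.0049 -0.6919 -0.722   1.1237]
 [ 0.      0.      0.      1.    ]]
top {'fx': 411.6728735213857, 'fy': 411.6728735213857, 'cx': 255.58529972960037, 'cy': 188.02861423398795, 'dist': array([0.0314, 0.    , 0.    , 0.    , 0.    ])}
[[-0.0042 -0.9907  0.1357  0.3053]
 [-0.9999  0.002  -0.0167  0.0195]
 [ 0.0163 -0.1357 -0.9906  1.397 ]
 [ 0.      0.      0.      1.    ]]
{'time': 0.1, 'joint_positions': array([ 1.2369,  0.0879,  1.372 , -0.    ,  1.6836, -0.1031]), 'qvel': array([-0.0006, -0.0003, -0.0046,  0.0008, -0.0005, -0.0002]), 'joint_torque': array([  0.0021, -34.1254, -30.3302,   0.0719,   0.0305,  -0.0001]), 'tool_pos': array([0.1257, 0.535 , 0.2044]), 'ee_rot': array([-1.5706,  0.0019,  1.34  ]), 'wrist_force': array([ 0.0509,  0.4603, -0.3846]), 'wrist_torque': array([ 0.0138, -0.0315, -0.0518]), 'width': 0.09402296959453736}
```

View pics/side0.png

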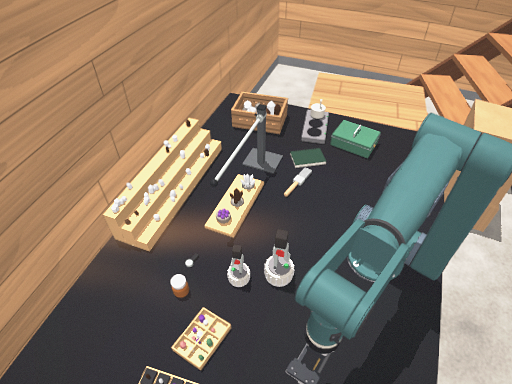

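View pics/top0.png

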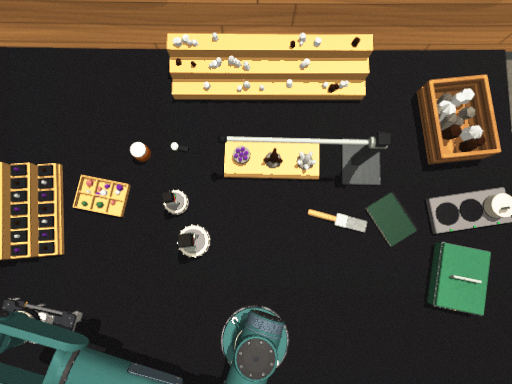

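Top view: robot base at (255,340), the image's up is +x and left is +y. The rod runs from (222,139) to (380,141), with the crystals below it: amethyst (242,155), smoky (273,158), clear (306,160). Candidates for the lamp:
- smaller lamp: top (176,202), side (238,272)
- bigger lamp: top (194,241), side (279,268)
- white jug: top (498,206)

The smaller lamp fits the description. Close crop to check.

Run:
```python
import cv2,numpy as np
s=cv2.imread("pics/side0.png");t=cv2.imread("pics/top0.png")
a=cv2.resize(s[220:295,210:310],(800,600),interpolation=cv2.INTER_CUBIC)
b=cv2.resize(t[175:265,140:230],(600,600),interpolation=cv2.INTER_CUBIC)
c=cv2.resize(t[120:195,215:395],None,fx=4.4,fy=4.4,interpolation=cv2.INTER_CUBIC)
d=cv2.resize(s[95:240,195:300],None,fx=4,fy=4,interpolation=cv2.INTER_CUBIC)
for n,i in zip("abcd",(a,b,c,d)): cv2.imwrite(f"pics/c0{n}.png",i)
```

```text
(no output)
```

View pics/c0a.png

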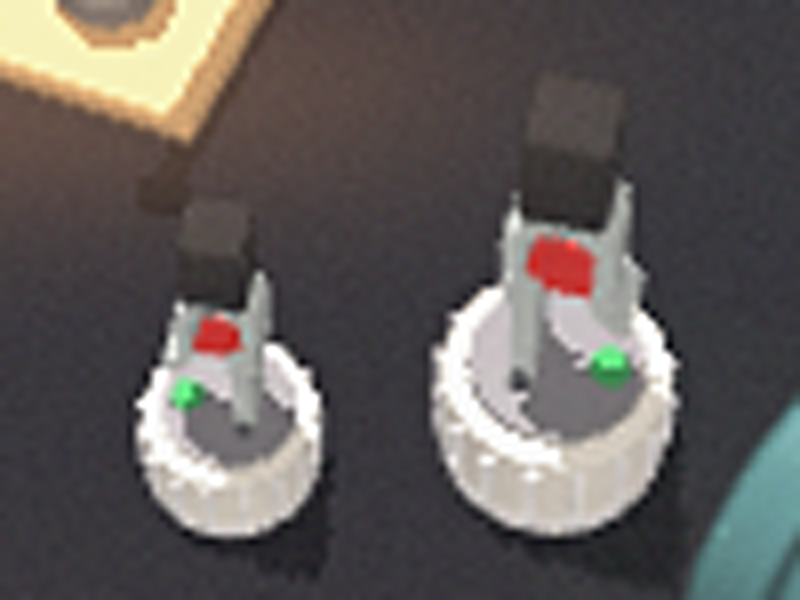

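View pics/c0b.png

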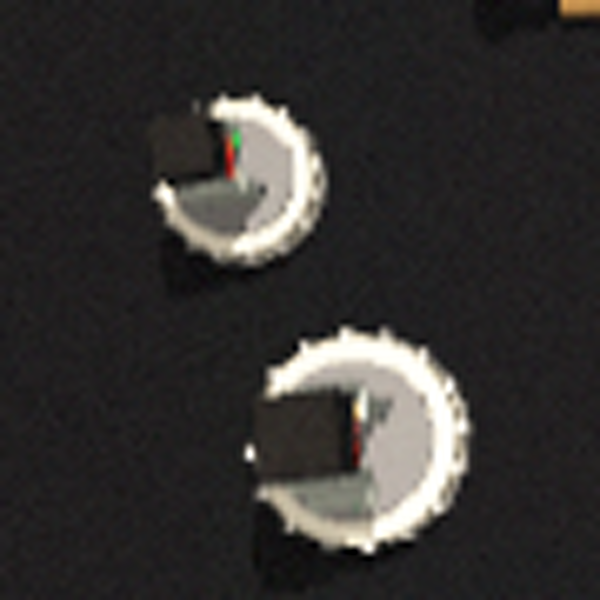

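View pics/c0c.png

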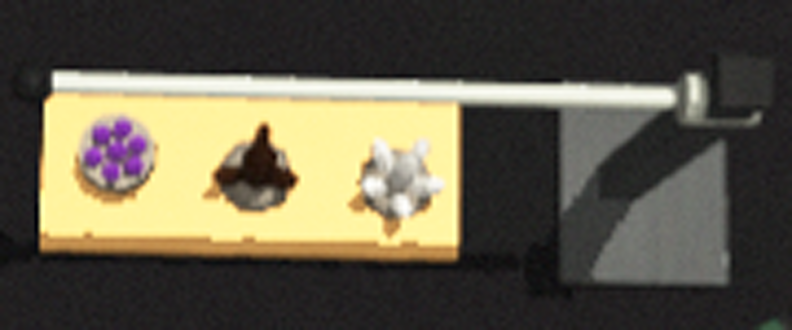

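View pics/c0d.png

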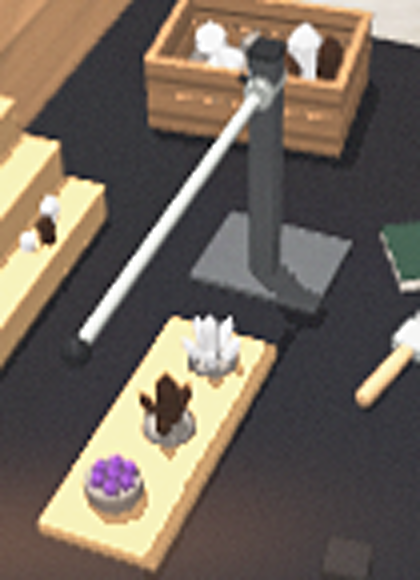

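The crop confirms the small lamp. Its shank reaches the head on the robot's side and the free leg is on the far side, so lamp +x is roughly world +x. Smoky is the middle crystal. Now measuring.

```bash
cat > h.py <<'E'
import cv2,numpy as np
from bench import robot,snapshot,camera_info
np.set_printoptions(precision=4,suppress=True)
def K(c): return np.array([[c['fx'],0,c['cx']],[0,c['fy'],c['cy']],[0,0,1]])
def ray(n,p):
    c=camera_info(n);T=np.array(c['cam_to_world'])
    q=cv2.undistortPoints(np.array(p,float).reshape(-1,1,2),K(c),np.array(c['dist']))[:,0]
    d=np.c_[q,np.ones(len(q))]@T[:3,:3].T
    return T[:3,3],d
def plane(n,p,z):
    o,d=ray(n,p); return o+d*((z-o[2])/d[:,2:3])
def tri(ps,pt):
    o1,d1=ray("side",[ps]);o2,d2=ray("top",[pt]);d1=d1[0]/np.linalg.norm(d1);d2=d2[0]/np.linalg.norm(d2)
    a=np.linalg.lstsq(np.c_[d1,-d2],o2-o1,rcond=None)[0]
    p,q=o1+a[0]*d1,o2+a[1]*d2
    return (p+q)/2,np.linalg.norm(p-q)
def proj(n,P):
    c=camera_info(n);W=np.linalg.inv(np.array(c['cam_to_world']))
    r=cv2.Rodrigues(W[:3,:3])[0]
    return cv2.projectPoints(np.array(P,float).reshape(-1,1,3),r,W[:3,3],K(c),np.array(c['dist']))[0][:,0]
E
python3 - <<'E'
from h import *
t=cv2.imread("pics/top0.png");s=cv2.imread("pics/side0.png")
g=t.astype(float)
def up(im,x0,x1,y0,y1,f,gam,nm):
    c=im[y0:y1,x0:x1].astype(float)/255
    c=cv2.resize((np.clip(c,0,1)**gam*255).astype(np.uint8),None,fx=f,fy=f,interpolation=cv2.INTER_NEAREST)
    cv2.imwrite(nm,c)
up(t,155,195,180,220,15,.5,"pics/g1.png"); up(s,222,256,240,292,11,.5,"pics/g2.png")
# rod in top view: bright row centroids per column
from numpy import *
sub=t[128:150].min(2).astype(float)
P=[]
for x in range(228,372):
    w=clip(sub[:,x]-110,0,None)
    # reject plinth (yellow => min channel)
    hs=(t[128:150,x].max(1).astype(int)-t[128:150,x].min(1))<45
    w=w*hs
    if w.sum()>0:P.append((x,128+(w*arange(22)).sum()/w.sum()))
P=array(P); print(P[::12])
a=plane("top",P,.27); f=polyfit(a[:,1],a[:,0],1); print("rail x=f(y)",f,"resid",std(a[:,0]-polyval(f,a[:,1]))); print(a[0],a[-1])
hsv=cv2.cvtColor(t,cv2.COLOR_BGR2HSV)
E
```

```text
[[228.     137.9574]
 [240.     140.6275]
 [252.     138.8135]
 [264.     138.9808]
 [276.     139.381 ]
 [288.     139.5593]
 [300.     139.9154]
 [312.     140.3199]
 [324.     140.6111]
 [336.     140.8076]
 [348.     141.0456]
 [360.     141.4754]]
rail x=f(y) [0.0221 0.5983] resid 0.00126727151721604
[0.6016 0.0772 0.27  ] [ 0.5924 -0.3248  0.27  ]
```

View pics/g1.png

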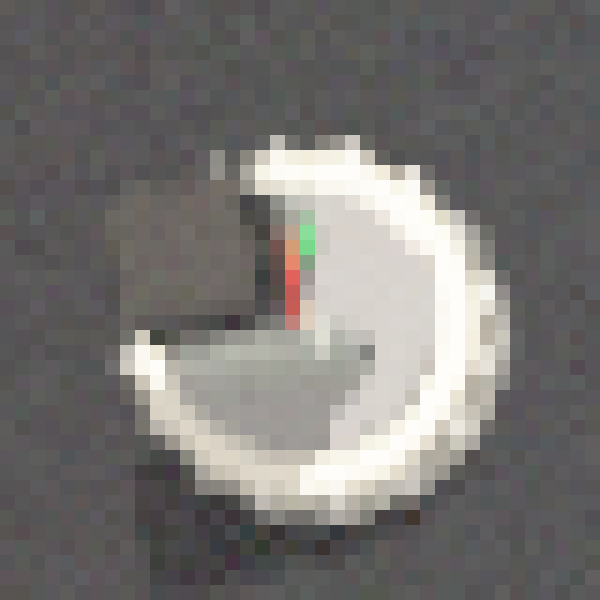

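View pics/g2.png

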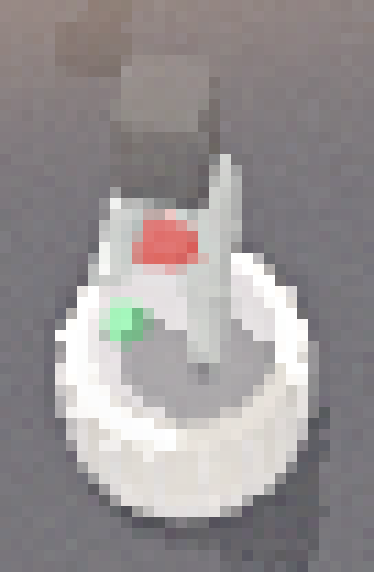

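Run:
```python
from h import *
t=cv2.imread("pics/top0.png");s=cv2.imread("pics/side0.png")
G,e=tri((236.6,248.3),(166.6,196.2)); print("grip top tri",G,e, plane("top",[(166.6,196.2)],.184),plane("side",[(236.6,248.3)],.184))
c=np.array([(108,185),(240,180),(258,310),(120,325)])/15+[155,180]-.5
P=plane("top",c,.184)[:,:2];print(P)
for i in range(4):
    d=P[(i+1)%4]-P[i];print(np.linalg.norm(d),np.degrees(np.arctan2(d[1],d[0])))
# head outline top view
m=(t.min(2)>140).astype(np.uint8); m[:, :155]=0;m[:,195:]=0;m[:182]=0;m[222:]=0
y,x=np.nonzero(m);print("head px",x.min(),x.max(),y.min(),y.max())
print("head", plane("top",[(163.5,205)],.05),plane("top",[(188.5,203)],0.0),plane("top",[(178,189)],.05),plane("top",[(178,214.5)],.05))
# side-view rail: sample bright pixels, centroid per row
pts=[]
for r in range(122,178):
    row=s[r].astype(int)
    xs=[x for x in range(212,262) if row[x].min()>135 and row[x].max()-row[x].min()<45]
    if xs: pts.append((np.mean(xs),r,len(xs)))
pts=np.array(pts);print(pts[::6])
a=plane("side",pts[:,:2],.27)
f=np.polyfit(a[:,1],a[:,0],1)
for _ in range(5):
    r=a[:,0]-np.polyval(f,a[:,1]);k=abs(r)<1.5*np.std(r)+1e-6;f=np.polyfit(a[k,1],a[k,0],1)
print("side rail",f,np.std(r))
# top robust
P=[]
for x in list(range(262,364)):
    col=t[132:148,x].astype(int);w=np.clip(col.min(1)-90,0,None)*((col.max(1)-col.min(1))<45)
    if w.sum():P.append((x,132+(w*np.arange(16)).sum()/w.sum()))
a=plane("top",P,.27);f=np.polyfit(a[:,1],a[:,0],1)
for _ in range(8):
    r=a[:,0]-np.polyval(f,a[:,1]);k=abs(r)<2*np.std(r);f=np.polyfit(a[k,1],a[k,0],1)
print("top rail",f,np.std(r))
print("smoky top px->z.10/.06/0.03",plane("top",[(273.5,151)],.102),plane("top",[(273,161)],.03))
print("ball",plane("top",[(222,139)],.27),"post",plane("top",[(384,139)],.31))
```

```text
grip top tri [0.4476 0.2617 0.1841] 3.6753214245405744e-05 [[0.4476 0.2617 0.184 ]] [[0.4477 0.2617 0.184 ]]
[[0.4607 0.2765]
 [0.4616 0.2506]
 [0.4358 0.2465]
 [0.4329 0.2734]]
0.02583828288181973 -87.92533886115916
0.02610300975552135 -170.88563297480934
0.02702519628917771 96.12657897872924
0.02789348307937521 6.350623567320027
head px 163 187 189 213
head [[0.4344 0.2978 0.05  ]] [[0.4458 0.224  0.    ]] [[0.4871 0.2519 0.05  ]] [[0.4032 0.25   0.05  ]]
[[256.5    122.       4.    ]
 [251.5    128.       4.    ]
 [247.5    134.       4.    ]
 [243.5    140.       4.    ]
 [239.     146.       5.    ]
 [234.5    152.       4.    ]
 [235.6    158.       5.    ]
 [238.1429 164.       7.    ]
 [222.     170.       5.    ]
 [237.6667 176.      15.    ]]
side rail [0.0011 0.5945] 0.017338448206919346
top rail [0.0311 0.5997] 0.0003615625797594814
smoky top px->z.10/.06/0.03 [[ 0.6028 -0.0606  0.102 ]] [[ 0.5847 -0.063   0.03  ]]
ball [[0.5986 0.094  0.27  ]] post [[ 0.5878 -0.3481  0.31  ]]
```

Run:
```python
from h import *
t=cv2.imread("pics/top0.png");s=cv2.imread("pics/side0.png")
a=cv2.resize(t[138:182,256:292],None,fx=13,fy=13,interpolation=cv2.INTER_NEAREST)
b=cv2.resize(s[185:212,222:255],None,fx=18,fy=18,interpolation=cv2.INTER_NEAREST)
cv2.imwrite("pics/s1.png",a);cv2.imwrite("pics/s2.png",b)
```

```text
(no output)
```

View pics/s1.png

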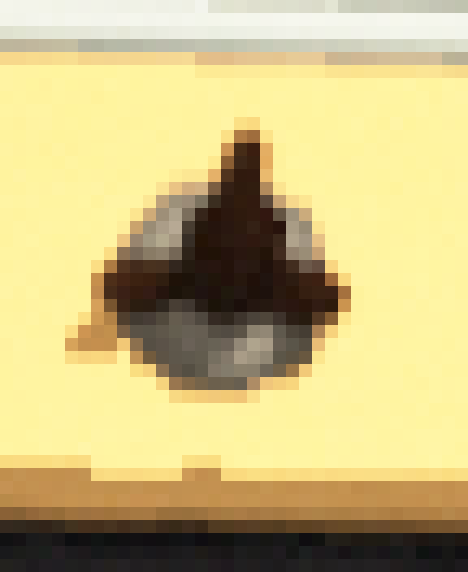

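View pics/s2.png

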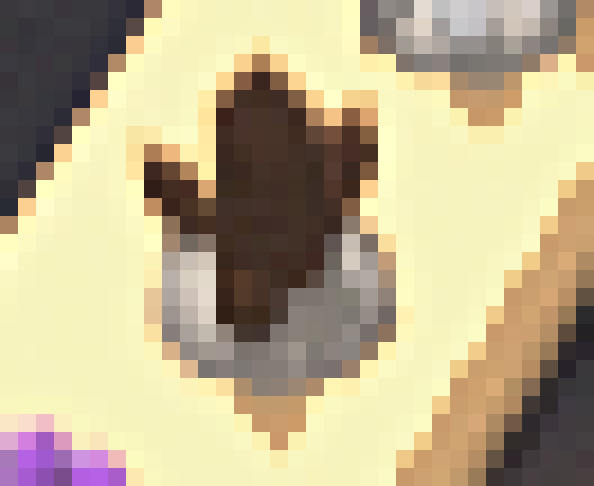

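Grip centre of the small lamp is (0.4476, 0.2617), with both views agreeing, and lamp yaw is about +6°. Rod x is about 0.598 near y = -0.06, which is where smoky stands. I'll grasp across the lamp's y faces, so the gripper body (long along y) stays clear of the bigger lamp. First move is up and over the lamp.

```bash
python3 -m creep '[{"slide":[0,-40,0],"roll":0,"grip":0},{"slide":[-20,-78,-40],"roll":-5,"grip":0},{"slide":[-192,-80,-376],"roll":-19,"grip":0},{"slide":[-192,-80,-376],"roll":-19,"grip":0},{"slide":[-192,-80,-376],"roll":-19,"grip":0},{"slide":[-192,-80,-376],"roll":-19,"grip":0},{"slide":[-192,-80,-376],"roll":-19,"grip":0},{"slide":[-192,-80,-376],"roll":-19,"grip":0},{"slide":[-192,-80,-376],"roll":-19,"grip":0},{"slide":[-192,-80,-376],"roll":-19,"grip":0},{"slide":[-192,-80,-376],"roll":-19,"grip":0},{"slide":[-192,-80,-376],"roll":-19,"grip":0},{"slide":[-192,-80,-376],"roll":-19,"grip":0},{"slide":[-192,-80,-376],"roll":-19,"grip":0},{"slide":[-192,-80,-376],"roll":-19,"grip":0},{"slide":[-192,-80,-376],"roll":-19,"grip":0}]'
cat > st.py <<'E'
from h import *
from scipy.spatial.transform import Rotation as R
import sys
o=robot.get_obs(); p=o['tool_pos'];M=R.from_euler('xyz',o['ee_rot']).as_matrix()
print("t",round(o['time'],2),"p",p,"rot",o['ee_rot'],"F",o['wrist_force'],"T",o['wrist_torque'],"w",round(o['width'],4))
print("yaw deg",np.degrees(o['ee_rot'][2]),"qvel",np.abs(o['qvel']).max())
if len(sys.argv)>3:
    d=np.array([float(a) for a in sys.argv[1:4]])-p
    print("slide mm",M.T@d*1000)
E
python3 st.py .4476 .2617 .147
```

```text
time: 1.43
tool_pos: [0.447, 0.2634, 0.2854]
ee_rot: [-1.57, -0.0, 1.673]
wrist_force: [0.1, 0.5, -0.1]
width: 0.094
t 1.43 p [0.447  0.2634 0.2854] rot [-1.5703 -0.0004  1.6734] F [ 0.1482  0.4501 -0.1325] T [-0.0358 -0.0069  0.015 ] w 0.094
yaw deg 95.87992622288276 qvel 0.011594221395515499
slide mm [ -1.8219 138.4211  -0.5192]
```

```bash
python3 -m creep '[{"slide":[-2,40,0],"roll":0,"grip":0},{"slide":[-2,80,0],"roll":0,"grip":0},{"slide":[-2,110,0],"roll":0,"grip":0},{"slide":[-2,130,0],"roll":0,"grip":0},{"slide":[-2,138,0],"roll":0,"grip":0},{"slide":[-2,138,0],"roll":0,"grip":0},{"slide":[-2,138,0],"roll":0,"grip":0}]'
python3 st.py
python3 - <<'E'
from h import *
s=snapshot("side")[:,:,::-1];t=snapshot("top")[:,:,::-1]
a=cv2.resize(s[200:300,200:300],(600,600),interpolation=cv2.INTER_CUBIC)
cv2.imwrite("pics/d1.png",a)
E
```

```text
time: 2.02
tool_pos: [0.448, 0.2615, 0.1486]
ee_rot: [-1.572, -0.001, 1.673]
wrist_force: [0.8, -0.6, 0.8]
width: 0.0945
t 2.02 p [0.448  0.2615 0.1486] rot [-1.5721 -0.0006  1.6731] F [ 0.7708 -0.5608  0.789 ] T [ 0.0476 -0.0363 -0.0056] w 0.0945
yaw deg 95.86363490059 qvel 0.03853222951860777
```

View pics/d1.png

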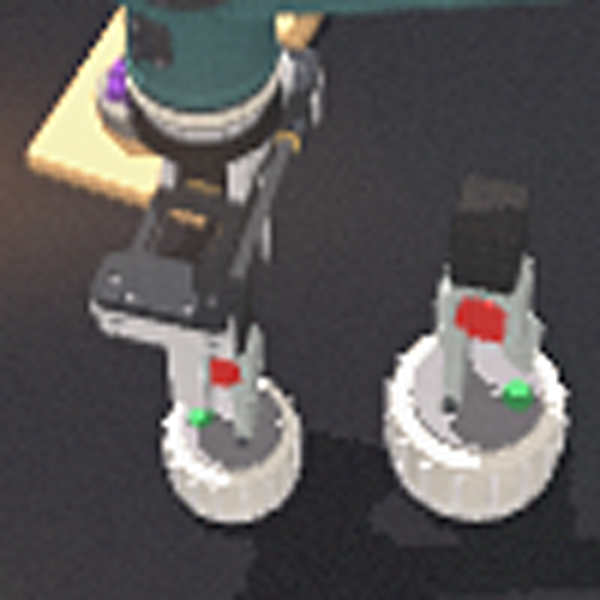

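The gripper straddles the small lamp (grip at about (237,250) in the side image) and is clear of the big one. Closing and lifting.

```bash
python3 -m creep '[{"slide":[0,0,0],"roll":0,"grip":1},{"slide":[0,0,0],"roll":0,"grip":1},{"slide":[0,0,0],"roll":0,"grip":1},{"slide":[0,0,0],"roll":0,"grip":1},{"slide":[0,0,0],"roll":0,"grip":1},{"slide":[0,0,0],"roll":0,"grip":1},{"slide":[0,0,0],"roll":0,"grip":1},{"slide":[0,0,0],"roll":0,"grip":1},{"slide":[0,0,0],"roll":0,"grip":1},{"slide":[0,0,0],"roll":0,"grip":1}]'
python3 st.py
python3 -m creep '[{"slide":[0,-15,0],"roll":0,"grip":1},{"slide":[0,-30,0],"roll":0,"grip":1},{"slide":[0,-60,0],"roll":0,"grip":1},{"slide":[0,-90,0],"roll":0,"grip":1},{"slide":[0,-120,0],"roll":0,"grip":1},{"slide":[0,-150,0],"roll":0,"grip":1},{"slide":[0,-180,0],"roll":0,"grip":1},{"slide":[0,-200,0],"roll":0,"grip":1},{"slide":[0,-200,0],"roll":0,"grip":1},{"slide":[0,-200,0],"roll":0,"grip":1},{"slide":[0,-200,0],"roll":0,"grip":1}]'
python3 st.py
python3 - <<'E'
from h import *
s=snapshot("side")[:,:,::-1];t=snapshot("top")[:,:,::-1]
cv2.imwrite("pics/e1.png",np.hstack([cv2.resize(s[180:310,180:310],(400,400),interpolation=cv2.INTER_CUBIC),cv2.resize(t[150:250,120:220],(400,400),interpolation=cv2.INTER_CUBIC)]))
E
```

```text
time: 2.95
tool_pos: [0.4481, 0.2605, 0.1474]
ee_rot: [-1.571, -0.0, 1.672]
wrist_force: [0.5, 0.3, -0.5]
width: 0.031
t 2.95 p [0.4481 0.2605 0.1474] rot [-1.5707 -0.0001  1.6716] F [ 0.5349  0.2833 -0.4886] T [-0.0122  0.0242  0.0284] w 0.031
yaw deg 95.77539441712766 qvel 0.0008481733188667481
time: 3.87
tool_pos: [0.4476, 0.2603, 0.3446]
ee_rot: [-1.566, 0.001, 1.672]
wrist_force: [-0.4, -0.3, -4.8]
width: 0.028
t 3.87 p [0.4476 0.2603 0.3446] rot [-1.5664  0.0014  1.6716] F [-0.4154 -0.2838 -4.8302] T [-0.0011  0.0041  0.0004] w 0.028
yaw deg 95.77731353897036 qvel 0.023124291607500774
```

View pics/e1.png

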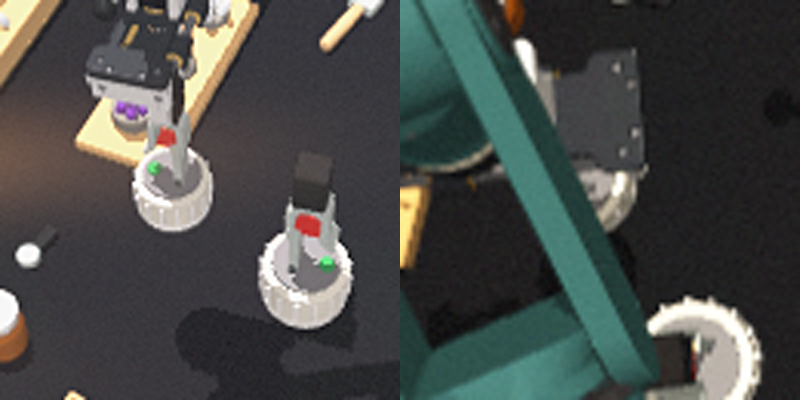

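Run:
```python
from h import *
t=cv2.imread("pics/top0.png");s=cv2.imread("pics/side0.png")
# side: sample across line (259,119)-(217,179) 
def track(n,im,A,B,hw):
    A=np.array(A,float);B=np.array(B,float);u=(B-A)/np.linalg.norm(B-A);v=np.array([-u[1],u[0]])
    out=[]
    L=np.linalg.norm(B-A)
    for k in np.arange(0,L,1.0):
        q=np.arange(-hw,hw+.01,.25);pts=A+u*k+q[:,None]*v
        sm=cv2.remap(im,pts[:,0].astype(np.float32)[None],pts[:,1].astype(np.float32)[None],cv2.INTER_LINEAR)[0].astype(float)
        w=np.clip(sm.min(1)-70,0,None)*((sm.max(1)-sm.min(1))<50)
        if w.sum()>0: out.append(A+u*k+v*(w*q).sum()/w.sum())
    return np.array(out)
for n,im,A,B,hw,zs in(("side",s,(255,124),(219,176),4,.27),("top",t,(230,138.3),(366,141.5),4,.27)):
    p=track(n,im,A,B,hw);a=plane(n,p,zs);f=np.polyfit(a[:,1],a[:,0],1)
    for _ in range(10):
        r=a[:,0]-np.polyval(f,a[:,1]);k=abs(r)<2*np.std(r);f=np.polyfit(a[k,1],a[k,0],1)
    print(n,f,np.std(r),len(a),"x at -.061",np.polyval(f,-.061),a[0],a[-1])
```

```text
side [0.0253 0.6013] 0.00021593457742813125 64 x at -.061 0.5997337738586401 [ 0.5933 -0.2821  0.27  ] [0.6028 0.0521 0.27  ]
top [0.0287 0.5994] 0.0002469674227359982 137 x at -.061 0.5976045645314462 [0.6015 0.0716 0.27  ] [ 0.5909 -0.3106  0.27  ]
```

```bash
python3 st.py .52 -.061 .348
```

```text
t 3.97 p [0.4474 0.2602 0.3443] rot [-1.5654  0.0017  1.6716] F [ 0.6976 -0.1503 -3.6732] T [ 0.0529 -0.0172  0.0561] w 0.0283
yaw deg 95.77707838997613 qvel 0.008680809404822269
slide mm [-326.8814   -3.3815  -39.8379]
```

```bash
python3 -m creep '[{"slide":[-10,-3,-1],"roll":0,"grip":1},{"slide":[-30,-4,-4],"roll":1,"grip":1},{"slide":[-55,-4,-7],"roll":2,"grip":1},{"slide":[-85,-4,-10],"roll":3,"grip":1},{"slide":[-115,-4,-14],"roll":4,"grip":1},{"slide":[-145,-4,-18],"roll":5,"grip":1},{"slide":[-175,-4,-21],"roll":6,"grip":1},{"slide":[-205,-4,-25],"roll":7,"grip":1},{"slide":[-235,-4,-29],"roll":7.3,"grip":1},{"slide":[-262,-4,-32],"roll":7.3,"grip":1},{"slide":[-285,-4,-35],"roll":7.3,"grip":1},{"slide":[-303,-4,-37],"roll":7.3,"grip":1},{"slide":[-316,-4,-39],"roll":7.3,"grip":1},{"slide":[-324,-4,-40],"roll":7.3,"grip":1},{"slide":[-327,-4,-40],"roll":7.3,"grip":1},{"slide":[-327,-4,-40],"roll":7.3,"grip":1},{"slide":[-327,-4,-40],"roll":7.3,"grip":1},{"slide":[-327,-4,-40],"roll":7.3,"grip":1}]'
python3 st.py
python3 - <<'E'
from h import *
s=snapshot("side")[:,:,::-1];t=snapshot("top")[:,:,::-1]
cv2.imwrite("pics/f_s.png",s);cv2.imwrite("pics/f_t.png",t)
cv2.imwrite("pics/f1.png",np.hstack([cv2.resize(s[90:220,190:320],(400,400),interpolation=cv2.INTER_CUBIC),cv2.resize(t[110:210,215:315],(400,400),interpolation=cv2.INTER_CUBIC)]))
E
```

```text
time: 5.47
tool_pos: [0.5207, -0.0598, 0.3517]
ee_rot: [-1.571, -0.001, 1.546]
wrist_force: [0.4, -0.2, -4.2]
width: 0.0278
t 5.47 p [ 0.5207 -0.0598  0.3517] rot [-1.571  -0.0005  1.5457] F [ 0.4338 -0.2367 -4.2497] T [-0.0069  0.0078  0.0062] w 0.0278
yaw deg 88.56276575773204 qvel 0.0031888098839565394
```

View pics/f1.png

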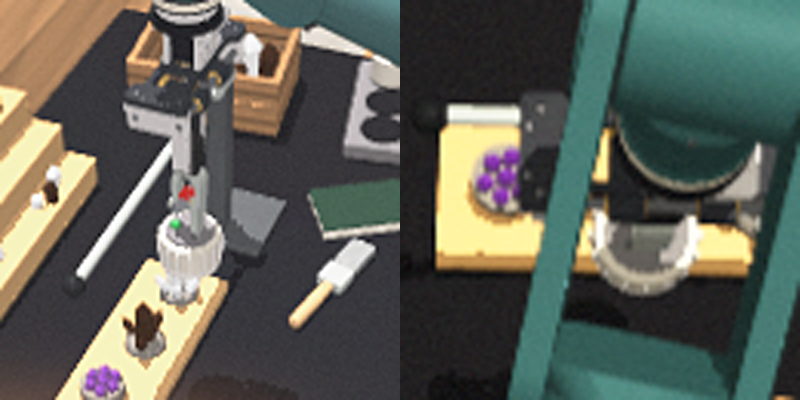

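Run:
```python
from h import *
s=cv2.imread("pics/f_s.png")
cv2.imwrite("pics/f2.png",cv2.resize(s[135:190,235:270],None,fx=10,fy=10,interpolation=cv2.INTER_NEAREST))
th=np.linspace(0,2*np.pi,180)
for z0 in(.1993,.2043,.2093):
    P=np.array([[.5207+.039*np.cos(a),-.0598+.039*np.sin(a),z] for z in(z0,z0+.05) for a in th])
    q=proj("side",P);print(z0,"bbox",q.min(0),q.max(0))
    print(" grip foot, free-leg end",proj("side",[[.5207+.024,-.0598+.012,z0+.087],[.5207+.024,-.0598-.012,z0+.087],[.5207,-.0598,z0+.142]]).ravel())
```

```text
0.1993 bbox [241.1285 158.3795] [262.1907 182.2505]
 grip foot, free-leg end [244.1396 158.0784 246.6169 154.099  251.2811 145.6039]
0.2043 bbox [241.0803 157.3657] [262.1996 181.2859]
 grip foot, free-leg end [244.0988 157.0202 246.5833 153.043  251.2595 144.4796]
0.2093 bbox [241.0318 156.3466] [262.2085 180.316 ]
 grip foot, free-leg end [244.0578 155.9561 246.5497 151.9812 251.2377 143.349 ]
```

View pics/f2.png

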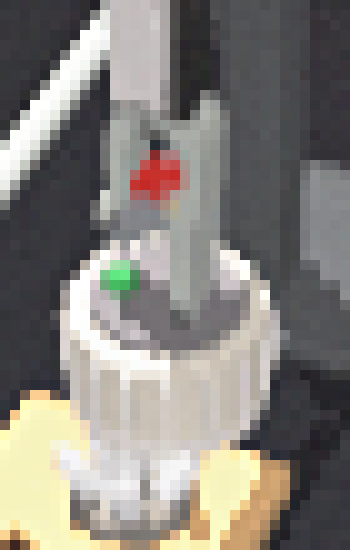

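No slip: the head's bounding box fits an underside height of about 0.204. Next I bring the rod in sideways through the gap, 3 mm lower, stopping short of the shank.

```bash
python3 -m creep '[{"slide":[0,3,-8],"roll":0,"grip":1},{"slide":[0,3,-18],"roll":0,"grip":1},{"slide":[0,3,-28],"roll":0,"grip":1},{"slide":[0,3,-38],"roll":0,"grip":1},{"slide":[0,3,-47],"roll":0,"grip":1},{"slide":[0,3,-55],"roll":0,"grip":1},{"slide":[0,3,-62],"roll":0,"grip":1},{"slide":[0,3,-67],"roll":0,"grip":1},{"slide":[0,3,-70],"roll":0,"grip":1},{"slide":[0,3,-71],"roll":0,"grip":1},{"slide":[0,3,-71],"roll":0,"grip":1},{"slide":[0,3,-71],"roll":0,"grip":1}]'
python3 st.py
python3 - <<'E'
from h import *
s=snapshot("side")[:,:,::-1]
cv2.imwrite("pics/h_s.png",s)
cv2.imwrite("pics/h1.png",cv2.resize(s[115:180,205:265],None,fx=9,fy=9,interpolation=cv2.INTER_NEAREST))
E
```

```text
time: 6.57
tool_pos: [0.5916, -0.0627, 0.3487]
ee_rot: [-1.571, -0.0, 1.544]
wrist_force: [0.1, 0.2, -4.8]
width: 0.0282
t 6.57 p [ 0.5916 -0.0627  0.3487] rot [-1.5709 -0.      1.5441] F [ 0.0932  0.2306 -4.7983] T [0.053  0.0623 0.0093] w 0.0282
yaw deg 88.4728586228438 qvel 0.006942784298514838
```

View pics/h1.png

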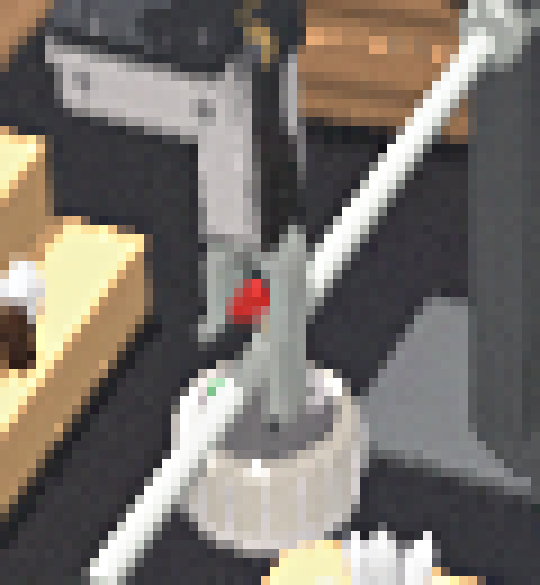

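The rod lies between the head and the free leg, beside the shank. Probing for the shank in small steps.

```bash
python3 -m creep '[{"slide":[0,0,-2],"roll":0,"grip":1},{"slide":[0,0,-4],"roll":0,"grip":1},{"slide":[0,0,-4],"roll":0,"grip":1},{"slide":[0,0,-4],"roll":0,"grip":1}]' >/dev/null
python3 st.py
python3 -m creep '[{"slide":[0,0,-1],"roll":0,"grip":1},{"slide":[0,0,-1],"roll":0,"grip":1},{"slide":[0,0,-1],"roll":0,"grip":1}]' >/dev/null
python3 st.py
python3 -m creep '[{"slide":[0,0,-1],"roll":0,"grip":1},{"slide":[0,0,-1],"roll":0,"grip":1},{"slide":[0,0,-1],"roll":0,"grip":1}]' >/dev/null
python3 st.py
```

```text
t 6.95 p [ 0.5956 -0.0628  0.3484] rot [-1.5701 -0.0001  1.5441] F [-0.9347  1.1012 -4.3728] T [0.0738 0.2678 0.0118] w 0.0276
yaw deg 88.47020154282914 qvel 0.003656246293616327
t 7.2 p [ 0.596  -0.0628  0.3483] rot [-1.5686 -0.0002  1.544 ] F [-3.5337  0.3817 -3.7903] T [ 0.034   1.007  -0.0151] w 0.0279
yaw deg 88.46413987208868 qvel 0.0022231492423910896
t 7.45 p [ 0.5972 -0.0628  0.3483] rot [-1.569  -0.0002  1.5441] F [-5.1577  0.0993 -4.406 ] T [ 0.0051  1.2364 -0.0272] w 0.0278
yaw deg 88.47081640710704 qvel 0.010235861470241537
```

```bash
python3 -m creep '[{"slide":[0,0,2],"roll":0,"grip":1},{"slide":[0,0,3.5],"roll":0,"grip":1},{"slide":[0,0,3.5],"roll":0,"grip":1},{"slide":[0,0,3.5],"roll":0,"grip":1},{"slide":[0,0,3.5],"roll":0,"grip":1}]' >/dev/null
python3 st.py
python3 -m creep '[{"slide":[0,5,0],"roll":0,"grip":1},{"slide":[0,10,0],"roll":0,"grip":1},{"slide":[0,15,0],"roll":0,"grip":1},{"slide":[0,18,0],"roll":0,"grip":1},{"slide":[0,18,0],"roll":0,"grip":1},{"slide":[0,18,0],"roll":0,"grip":1}]' >/dev/null
python3 st.py
python3 - <<'E'
from h import *
s=snapshot("side")[:,:,::-1]
cv2.imwrite("pics/i1.png",cv2.resize(s[115:190,205:265],None,fx=8,fy=8,interpolation=cv2.INTER_NEAREST))
E
```

```text
t 7.87 p [ 0.5948 -0.0627  0.3487] rot [-1.5725  0.      1.5444] F [-0.9005  0.0396 -4.3208] T [ 0.0495 -0.0346 -0.006 ] w 0.0277
yaw deg 88.48638435415641 qvel 0.006702289956167202
t 8.37 p [ 0.5942 -0.0627  0.3298] rot [-1.5697 -0.0003  1.5442] F [-0.9443  0.041  -3.8367] T [ 0.0054 -0.0502  0.0197] w 0.0276
yaw deg 88.47661643690645 qvel 0.016532654720274233
```

View pics/i1.png

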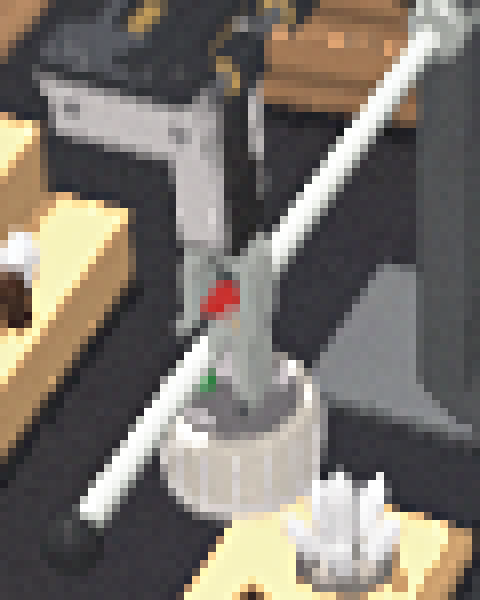

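```bash
for i in 1 2 3; do python3 -m creep '[{"slide":[0,3,0],"roll":0,"grip":1},{"slide":[0,6,0],"roll":0,"grip":1},{"slide":[0,6,0],"roll":0,"grip":1}]' >/dev/null
python3 st.py | head -1; done
```

```text
t 8.67 p [ 0.5942 -0.0627  0.3237] rot [-1.5698 -0.0003  1.5442] F [ 0.2033  1.6315 -5.2321] T [-0.0133  0.0323 -0.0574] w 0.0278
t 8.92 p [ 0.5942 -0.0628  0.3183] rot [-1.5708 -0.0001  1.5442] F [-0.6597  0.3692 -2.0199] T [0.0384 0.1083 0.0112] w 0.0274
t 9.17 p [ 0.594  -0.0628  0.3124] rot [-1.5704 -0.      1.5441] F [-2.4515  0.6852 -1.0892] T [0.0369 0.3734 0.0179] w 0.0279
```

```bash
for i in 1 2 3; do python3 -m creep '[{"slide":[0,2.5,0],"roll":0,"grip":1},{"slide":[0,5,0],"roll":0,"grip":1},{"slide":[0,5,0],"roll":0,"grip":1}]' >/dev/null
python3 st.py | head -1; done
python3 - <<'E'
from h import *
s=snapshot("side")[:,:,::-1]
cv2.imwrite("pics/j1.png",cv2.resize(s[115:190,205:265],None,fx=8,fy=8,interpolation=cv2.INTER_NEAREST))
E
```

```text
t 9.42 p [ 0.5936 -0.0628  0.3067] rot [-1.5686 -0.0002  1.544 ] F [-1.6828 -0.2528 -0.6622] T [0.0004 0.5872 0.0459] w 0.0281
t 9.67 p [ 0.5939 -0.0627  0.3011] rot [-1.5684 -0.0004  1.5441] F [-2.7286 -0.0212 -1.9862] T [0.0085 0.6156 0.012 ] w 0.0277
t 9.92 p [ 0.5941 -0.0627  0.2963] rot [-1.5692 -0.0004  1.5442] F [-1.4794  0.0712 -3.6517] T [-0.0341  0.5792  0.0123] w 0.0279
```

View pics/j1.png

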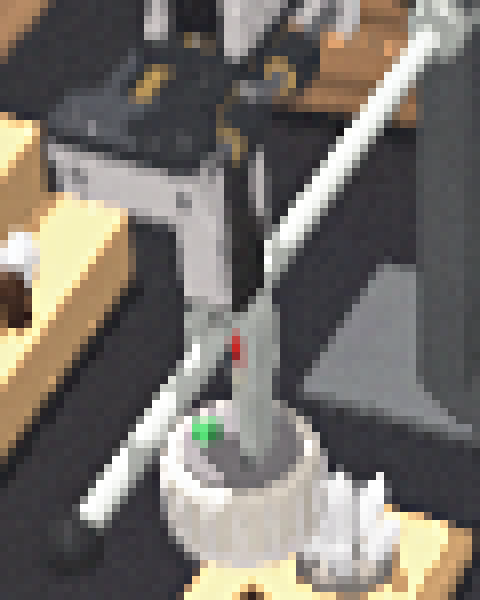

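The rod is in the hook with the latch folded up against the shank (red sliver at (234,158) in the side image). Pressing in small steps.

```bash
for i in 1 2 3 4; do python3 -m creep '[{"slide":[0,1,0],"roll":0,"grip":1},{"slide":[0,1.5,0],"roll":0,"grip":1},{"slide":[0,1.5,0],"roll":0,"grip":1}]' >/dev/null
python3 st.py | head -1; done
```

```text
t 10.22 p [ 0.5943 -0.0627  0.2958] rot [-1.5707 -0.0002  1.5442] F [-2.4773  0.376  -2.7182] T [0.0588 0.5003 0.0182] w 0.0281
t 10.47 p [ 0.5942 -0.0627  0.2942] rot [-1.5704 -0.0001  1.5442] F [-1.729   0.1266 -3.5191] T [-0.0326  0.54    0.0009] w 0.0281
t 10.72 p [ 0.5943 -0.0628  0.2928] rot [-1.5707 -0.0001  1.5442] F [-3.3391 -0.1837 -3.6536] T [0.0126 0.5148 0.0338] w 0.028
t 10.97 p [ 0.5943 -0.0627  0.2919] rot [-1.5714  0.      1.5442] F [-3.3038  1.1687 -0.636 ] T [0.0463 0.6229 0.0068] w 0.0276
```

Contact has begun at TCP z ≈ 0.292.

```bash
for i in 1 2 3; do python3 -m creep '[{"slide":[0,1,0],"roll":0,"grip":1},{"slide":[0,1.5,0],"roll":0,"grip":1},{"slide":[0,1.5,0],"roll":0,"grip":1}]' >/dev/null
python3 st.py | head -1; done
```

```text
t 11.22 p [ 0.5943 -0.0627  0.2907] rot [-1.5718  0.      1.5443] F [-4.0629  0.2561  1.2309] T [ 0.057   0.7203 -0.0315] w 0.0278
t 11.47 p [ 0.5943 -0.0627  0.2892] rot [-1.5718  0.      1.5442] F [-3.6133  0.5282  3.4997] T [0.0891 0.8628 0.0064] w 0.0277
t 11.72 p [ 0.5943 -0.0627  0.2876] rot [-1.5717  0.      1.5443] F [-3.9597  1.0106  5.1948] T [0.1214 0.9306 0.0647] w 0.028
```

```bash
for i in 1 2; do python3 -m creep '[{"slide":[0,1,0],"roll":0,"grip":1},{"slide":[0,1.5,0],"roll":0,"grip":1},{"slide":[0,1.5,0],"roll":0,"grip":1}]' >/dev/null
python3 st.py | head -1; done
python3 - <<'E'
from h import *
s=snapshot("side")[:,:,::-1]
cv2.imwrite("pics/k1.png",cv2.resize(s[115:190,205:265],None,fx=8,fy=8,interpolation=cv2.INTER_NEAREST))
E
```

```text
t 11.97 p [ 0.5944 -0.0627  0.2864] rot [-1.572   0.      1.5443] F [-4.7391  0.5372  6.4379] T [0.1559 0.9385 0.0077] w 0.0279
t 12.22 p [ 0.5943 -0.0627  0.2854] rot [-1.5726  0.0001  1.5443] F [-5.624   0.8856  7.8009] T [0.1653 1.0551 0.0263] w 0.0277
```

View pics/k1.png

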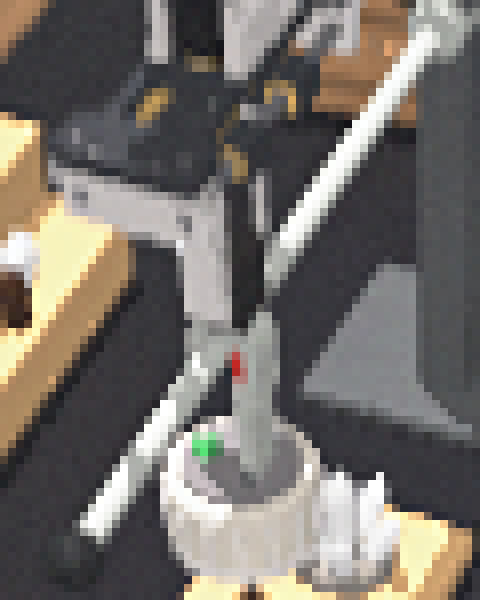

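```bash
python3 -m creep '[{"slide":[0,0,0.7],"roll":0,"grip":1},{"slide":[0,0,1.5],"roll":0,"grip":1},{"slide":[0,0,1.5],"roll":0,"grip":1}]' >/dev/null
python3 st.py | head -1
python3 -m creep '[{"slide":[0,0.7,0],"roll":0,"grip":1},{"slide":[0,1.3,0],"roll":0,"grip":1},{"slide":[0,1.3,0],"roll":0,"grip":1}]' >/dev/null
python3 st.py | head -1
python3 - <<'E'
from h import *
s=snapshot("side")[:,:,::-1]
cv2.imwrite("pics/l1.png",cv2.resize(s[140:190,215:255],None,fx=10,fy=10,interpolation=cv2.INTER_NEAREST))
E
```

```text
t 12.52 p [ 0.5942 -0.0627  0.2858] rot [-1.5764  0.0003  1.5445] F [-2.6276  1.2408  6.9854] T [ 0.157   0.3748 -0.0216] w 0.0277
t 12.77 p [ 0.5942 -0.0627  0.2847] rot [-1.5765  0.0004  1.5445] F [-2.5323  0.4922  8.2439] T [ 0.1016  0.403  -0.0503] w 0.0277
```

View pics/l1.png

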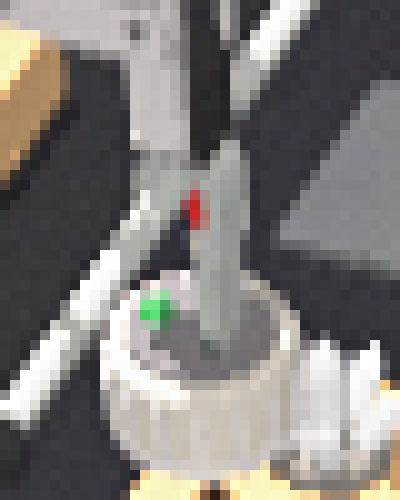

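```bash
python3 -m creep '[{"slide":[0,0.7,0],"roll":0,"grip":1},{"slide":[0,1.5,0],"roll":0,"grip":1},{"slide":[0,1.5,0],"roll":0,"grip":1},{"slide":[0,1.5,0],"roll":0,"grip":1}]' >/dev/null
python3 st.py | head -1
python3 - <<'E'
from h import *
s=snapshot("side")[:,:,::-1]
cv2.imwrite("pics/m1.png",cv2.resize(s[140:190,215:255],None,fx=10,fy=10,interpolation=cv2.INTER_NEAREST))
E
python3 st.py | head -1
```

```text
t 13.15 p [ 0.5943 -0.0627  0.284 ] rot [-1.5776  0.0005  1.5445] F [-3.5745  0.7883  9.6244] T [ 0.1238  0.4747 -0.0121] w 0.0274
t 13.2 p [ 0.5942 -0.0627  0.2839] rot [-1.5774  0.0005  1.5445] F [-2.4661  0.5752  9.8022] T [0.1591 0.5335 0.0212] w 0.0276
```

View pics/m1.png

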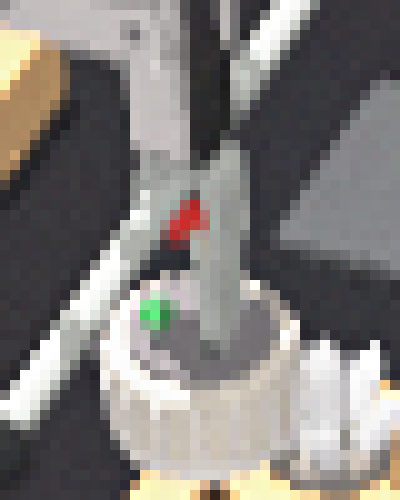

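At about 14 N the latch has swung out under the rod (red at (232-235,160-164)). Holding a moment and rechecking.

```bash
python3 -m creep '[{"slide":[0,0.3,0],"roll":0,"grip":1},{"slide":[0,0.3,0],"roll":0,"grip":1},{"slide":[0,0.3,0],"roll":0,"grip":1},{"slide":[0,0.3,0],"roll":0,"grip":1}]' >/dev/null
python3 st.py | head -1
python3 - <<'E'
from h import *
s=snapshot("side")[:,:,::-1]
cv2.imwrite("pics/n1.png",cv2.resize(s[140:190,215:255],None,fx=10,fy=10,interpolation=cv2.INTER_NEAREST))
p=robot.get_obs()['tool_pos'];u=p[2]-.1474
# latch tip predicted pixels for angles, lamp x~world x
for a in(0,.4,.8,1.2):
    print(a,proj("side",[[p[0]-.009+.0195*np.cos(a),p[1]+dy,u+.104+.0195*np.sin(a)] for dy in(-.006,.006)]).ravel())
E
python3 st.py | head -1
```

```text
t 13.53 p [ 0.5942 -0.0627  0.2838] rot [-1.5776  0.0005  1.5445] F [-2.8331  0.9994  9.5185] T [ 0.1166  0.535  -0.0337] w 0.0277
0 [231.9594 160.402  230.6858 162.3496]
0.4 [232.2242 158.9683 230.9466 160.9158]
0.8 [233.1982 157.9364 231.9207 159.8861]
1.2 [234.7342 157.4764 233.4612 159.43  ]
t 13.58 p [ 0.5942 -0.0627  0.2837] rot [-1.5776  0.0005  1.5445] F [-2.6144  0.4499  9.9362] T [0.1382 0.4147 0.0478] w 0.0281
```

View pics/n1.png

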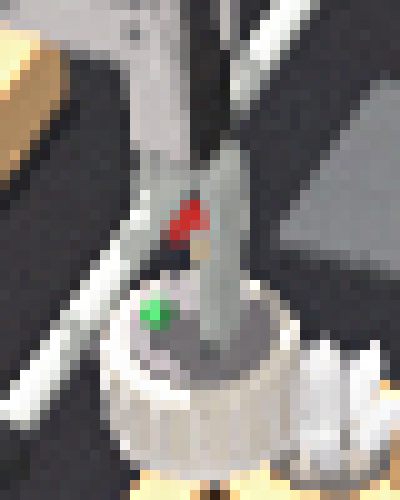

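The latch is shut. Easing up to the unloaded position first, then holding.

```bash
python3 -m creep '[{"slide":[0,-2,0],"roll":0,"grip":1},{"slide":[0,-4,0],"roll":0,"grip":1},{"slide":[0,-6,0],"roll":0,"grip":1},{"slide":[0,-8,0],"roll":0,"grip":1},{"slide":[0,-9,0],"roll":0,"grip":1},{"slide":[0,-9,0],"roll":0,"grip":1},{"slide":[0,-9,0],"roll":0,"grip":1},{"slide":[0,-9,0],"roll":0,"grip":1},{"slide":[0,-9,0],"roll":0,"grip":1}]' >/dev/null
python3 st.py | head -1
python3 - <<'E'
from h import *
s=snapshot("side")[:,:,::-1]
cv2.imwrite("pics/o1.png",cv2.resize(s[140:190,215:255],None,fx=10,fy=10,interpolation=cv2.INTER_NEAREST))
E
```

```text
t 14.33 p [ 0.5939 -0.0627  0.2898] rot [-1.5734 -0.0001  1.5444] F [3.9327 0.7482 2.5131] T [ 0.098  -0.8159  0.0366] w 0.028
```

View pics/o1.png

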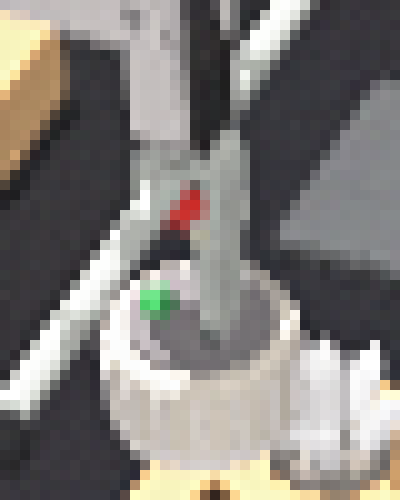

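The rod now leans on the free leg (Fx +3.9 N), so I shift the lamp 3 mm in +x to centre it and rise a little.

```bash
python3 -m creep '[{"slide":[0,0,-1],"roll":0,"grip":1},{"slide":[0,0,-2],"roll":0,"grip":1},{"slide":[0,0,-3],"roll":0,"grip":1},{"slide":[0,0,-3],"roll":0,"grip":1}]' >/dev/null
python3 st.py | head -1
python3 -m creep '[{"slide":[0,-1,0],"roll":0,"grip":1},{"slide":[0,-2,0],"roll":0,"grip":1},{"slide":[0,-3,0],"roll":0,"grip":1},{"slide":[0,-3,0],"roll":0,"grip":1},{"slide":[0,-3,0],"roll":0,"grip":1}]' >/dev/null
python3 st.py | head -1
```

```text
t 14.72 p [ 0.5951 -0.0628  0.2894] rot [-1.5683 -0.0001  1.544 ] F [-1.1774 -0.0328  2.6306] T [0.0209 0.0688 0.0183] w 0.0281
t 15.13 p [ 0.5955 -0.0629  0.2919] rot [-1.5689 -0.0002  1.544 ] F [-1.9207 -1.0283 -1.5083] T [-0.0555  0.0831  0.0166] w 0.0274
```

Centred, with load almost gone. The step 1 condition has held well over 0.2 s. Now the tug.

```bash
python3 -m creep '[{"slide":[0,-1,0],"roll":0,"grip":1},{"slide":[0,-1,0],"roll":0,"grip":1},{"slide":[0,-1,0],"roll":0,"grip":1},{"slide":[0,-1,0],"roll":0,"grip":1},{"slide":[0,-3,0],"roll":0,"grip":1},{"slide":[0,-5,0],"roll":0,"grip":1},{"slide":[0,-7,0],"roll":0,"grip":1},{"slide":[0,-9,0],"roll":0,"grip":1},{"slide":[0,-9,0],"roll":0,"grip":1},{"slide":[0,-9,0],"roll":0,"grip":1}]' >/dev/null
python3 st.py | head -1
for i in 1 2; do python3 -m creep '[{"slide":[0,-1,0],"roll":0,"grip":1},{"slide":[0,-2,0],"roll":0,"grip":1},{"slide":[0,-2,0],"roll":0,"grip":1}]' >/dev/null
python3 st.py | head -1; done
```

```text
t 15.97 p [ 0.5959 -0.0628  0.3022] rot [-1.5715 -0.      1.5442] F [ 0.2531 -0.1854 -4.0011] T [-0.0051  0.0062 -0.0272] w 0.0277
t 16.22 p [ 0.5958 -0.0628  0.3041] rot [-1.571  -0.0001  1.5442] F [-0.6513  0.7849 -4.2347] T [-0.0066 -0.0523 -0.0483] w 0.028
t 16.47 p [ 0.5957 -0.0628  0.3058] rot [-1.5704 -0.0002  1.5442] F [ 1.7839 -0.2791 -6.1764] T [ 0.0229  0.0202 -0.0075] w 0.0279
```

Latch contact begins at z ≈ 0.305. Continuing to about 6 N of pull.

```bash
for i in 1 2 3; do python3 -m creep '[{"slide":[0,-1,0],"roll":0,"grip":1},{"slide":[0,-2,0],"roll":0,"grip":1},{"slide":[0,-2,0],"roll":0,"grip":1},{"slide":[0,-2,0],"roll":0,"grip":1}]' >/dev/null
python3 st.py | head -1; done
python3 - <<'E'
from h import *
s=snapshot("side")[:,:,::-1]
cv2.imwrite("pics/p1.png",cv2.resize(s[130:180,215:255],None,fx=10,fy=10,interpolation=cv2.INTER_NEAREST))
E
```

```text
t 16.8 p [ 0.5957 -0.0628  0.3071] rot [-1.5696 -0.0004  1.5442] F [ 1.0205  0.2172 -8.9273] T [ 0.0173 -0.068  -0.0136] w 0.0276
t 17.13 p [ 0.5957 -0.0627  0.3089] rot [-1.5693 -0.0005  1.5443] F [  1.2717   0.6026 -11.4413] T [ 0.0076 -0.1816 -0.0261] w 0.0278
t 17.47 p [ 0.5957 -0.0627  0.3108] rot [-1.5691 -0.0006  1.5443] F [  1.6818  -0.5803 -15.7108] T [ 0.1152 -0.2903  0.0391] w 0.0278
```

View pics/p1.png

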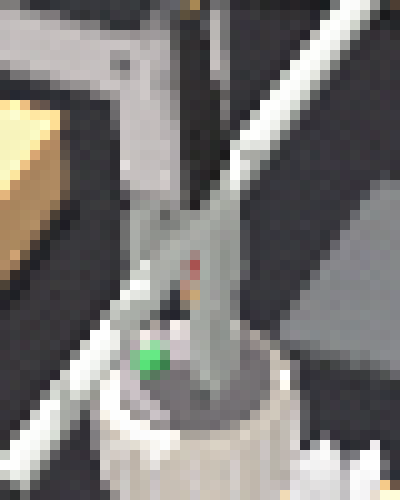

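The latch holds an 11 N tug after the expected play. Lowering until the rod carries the weight.

```bash
python3 -m creep '[{"slide":[0,3,0],"roll":0,"grip":1},{"slide":[0,6,0],"roll":0,"grip":1},{"slide":[0,9,0],"roll":0,"grip":1},{"slide":[0,12,0],"roll":0,"grip":1},{"slide":[0,15,0],"roll":0,"grip":1},{"slide":[0,17,-0.5],"roll":0,"grip":1},{"slide":[0,18,-1],"roll":0,"grip":1},{"slide":[0,19,-1],"roll":0,"grip":1},{"slide":[0,19,-1],"roll":0,"grip":1},{"slide":[0,19,-1],"roll":0,"grip":1}]' >/dev/null
python3 st.py | head -1
python3 - <<'E'
from h import *
s=snapshot("side")[:,:,::-1]
cv2.imwrite("pics/q1.png",cv2.resize(s[135:190,215:260],None,fx=10,fy=10,interpolation=cv2.INTER_NEAREST))
E
```

```text
t 18.35 p [ 0.5969 -0.0629  0.2931] rot [-1.5713  0.0001  1.5441] F [ 0.0989 -1.1306 -4.1736] T [-0.0345 -0.0326  0.0166] w 0.0276
```

View pics/q1.png

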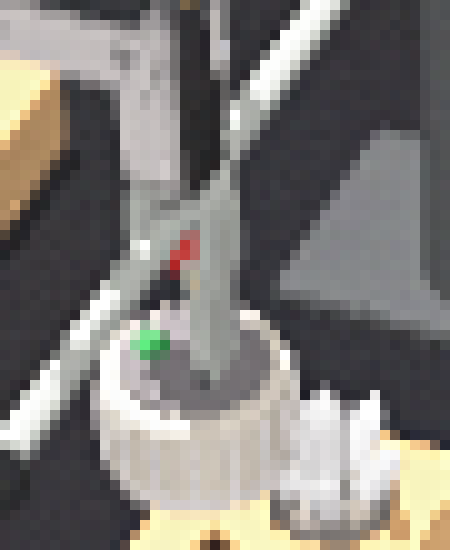

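```bash
for i in 1 2; do python3 -m creep '[{"slide":[0,0.8,0],"roll":0,"grip":1},{"slide":[0,1.5,0],"roll":0,"grip":1},{"slide":[0,1.5,0],"roll":0,"grip":1}]' >/dev/null
python3 st.py | head -1;done
```

```text
t 18.65 p [ 0.5969 -0.0629  0.2919] rot [-1.5717  0.0001  1.5442] F [ 0.0302 -0.0524 -2.0807] T [-0.0207 -0.0126 -0.0213] w 0.0275
t 18.9 p [ 0.5969 -0.0628  0.2907] rot [-1.5722  0.0001  1.5442] F [-1.3334  0.6773  0.0999] T [ 0.0232  0.047  -0.0451] w 0.028
```

The rod carries the whole weight. Releasing gently.

```bash
python3 -m creep '[{"slide":[0,0,0],"roll":0,"grip":0.66},{"slide":[0,0,0],"roll":0,"grip":0.6},{"slide":[0,0,0],"roll":0,"grip":0.5},{"slide":[0,0,0],"roll":0,"grip":0.4},{"slide":[0,0,0],"roll":0,"grip":0.3},{"slide":[0,0,0],"roll":0,"grip":0.3},{"slide":[0,0,0],"roll":0,"grip":0.3},{"slide":[0,0,0],"roll":0,"grip":0.3},{"slide":[0,0,0],"roll":0,"grip":0.3},{"slide":[0,0,0],"roll":0,"grip":0.3}]' >/dev/null
python3 st.py | head -1
python3 - <<'E'
from h import *
s=snapshot("side")[:,:,::-1]
cv2.imwrite("pics/r1.png",cv2.resize(s[125:190,205:265],None,fx=9,fy=9,interpolation=cv2.INTER_NEAREST))
E
```

```text
t 19.73 p [ 0.5968 -0.0628  0.2898] rot [-1.5708 -0.0001  1.5443] F [0.1356 0.3343 0.3936] T [0.0417 0.0296 0.0323] w 0.0656
```

View pics/r1.png

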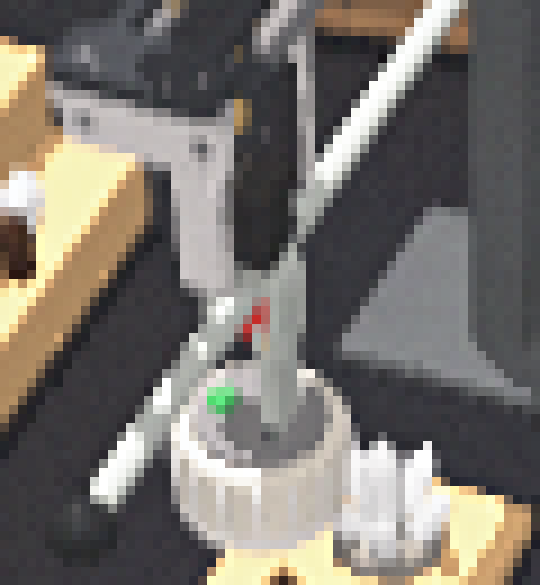

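Released and hanging straight, with the fingers clear on both sides of the grip. Withdrawing straight up, then back.

```bash
python3 -m creep '[{"slide":[0,-5,0],"roll":0,"grip":0.3},{"slide":[0,-15,0],"roll":0,"grip":0.3},{"slide":[0,-30,0],"roll":0,"grip":0.3},{"slide":[0,-55,0],"roll":0,"grip":0.3},{"slide":[0,-80,0],"roll":0,"grip":0.3},{"slide":[0,-100,0],"roll":0,"grip":0.3},{"slide":[0,-110,30],"roll":0,"grip":0.3},{"slide":[0,-110,60],"roll":0,"grip":0.3},{"slide":[0,-110,95],"roll":0,"grip":0.3},{"slide":[0,-110,130],"roll":0,"grip":0.3},{"slide":[0,-110,165],"roll":0,"grip":0.3},{"slide":[0,-110,200],"roll":0,"grip":0.3},{"slide":[0,-110,220],"roll":0,"grip":0.3},{"slide":[0,-110,220],"roll":0,"grip":0.3},{"slide":[0,-110,220],"roll":0,"grip":0.3},{"slide":[0,-110,220],"roll":0,"grip":0.3}]'
python3 - <<'E'
from h import *
s=snapshot("side")[:,:,::-1];t=snapshot("top")[:,:,::-1]
cv2.imwrite("pics/z_s.png",s);cv2.imwrite("pics/z_t.png",t)
cv2.imwrite("pics/z1.png",np.hstack([cv2.resize(s[135:195,205:265],(400,400),interpolation=cv2.INTER_NEAREST),cv2.resize(t[110:190,220:300],(400,400),interpolation=cv2.INTER_NEAREST)]))
E
```

```text
time: 21.12
tool_pos: [0.3776, -0.0571, 0.4003]
ee_rot: [-1.572, 0.0, 1.544]
wrist_force: [-0.4, -0.1, -0.5]
width: 0.0659
```

View pics/z1.png

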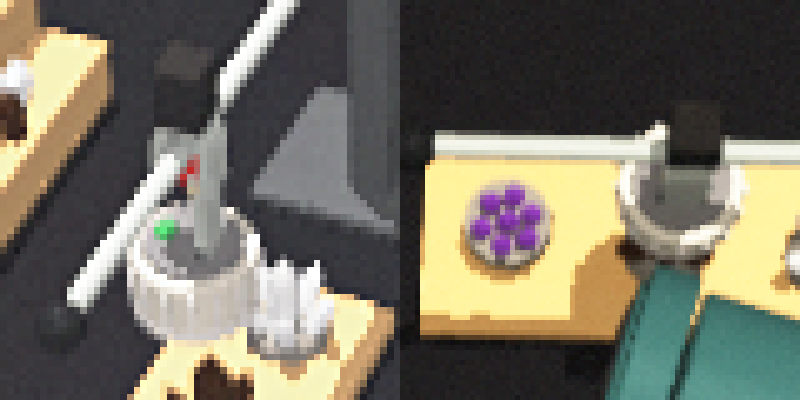

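View pics/z_t.png

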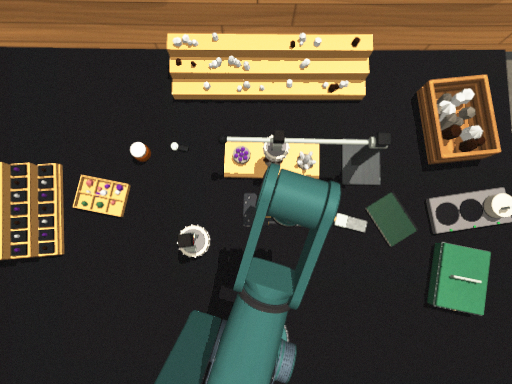

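```bash
python3 -m creep '[{"slide":[0,0,0],"roll":0,"grip":0.3},{"slide":[0,0,0],"roll":0,"grip":0.3},{"slide":[0,0,0],"roll":0,"grip":0.3},{"slide":[0,0,0],"roll":0,"grip":0.3},{"slide":[0,0,0],"roll":0,"grip":0.3},{"slide":[0,0,0],"roll":0,"grip":0.3},{"slide":[0,0,0],"roll":0,"grip":0.3},{"slide":[0,0,0],"roll":0,"grip":0.3},{"slide":[0,0,0],"roll":0,"grip":0.3},{"slide":[0,0,0],"roll":0,"grip":0.3},{"slide":[0,0,0],"roll":0,"grip":0.3},{"slide":[0,0,0],"roll":0,"grip":0.3}]' >/dev/null
python3 - <<'E'
from h import *
s=snapshot("side")[:,:,::-1];t=snapshot("top")[:,:,::-1]
s0=cv2.imread("pics/z_s.png");t0=cv2.imread("pics/z_t.png");i0=cv2.imread("pics/side0.png");j0=cv2.imread("pics/top0.png")
roi=(slice(135,195),slice(205,265)); print("diff 1s lamp roi side/top",np.abs(s[roi].astype(int)-s0[roi]).mean(),np.abs(t[110:190,220:300].astype(int)-t0[110:190,220:300]).mean())
def dark(im,r0,r1,c0,c1):
    a=im[r0:r1,c0:c1].astype(int);m=(a.max(2)<75)&(a[:,:,2]>a[:,:,0]+6);y,x=np.nonzero(m);return x.mean()+c0,y.mean()+r0,len(x)
print("smoky side",dark(i0,185,207,228,246),dark(s,185,207,228,246))
print("smoky xy", plane("side",[(237.3,204)],.03))
# head bbox -> axis
print("head", plane("top",[((344+0)/1*0+ (220+ (620-400)/5+220+(745-400)/5)/2 - .5, 150)],.19))
print("grip top",plane("top",[(220+(693-400)/5-.5,110+133/5-4)],.33))
th=np.linspace(0,6.28,180)
for x in(.594,.598,.602):
  q=proj("side",[[x+.039*np.cos(a),-.0628+.039*np.sin(a),z] for z in(.144,.194) for a in th]);print(x,q.min(0),q.max(0),"griptop",proj("side",[[x,-.0628,.328]])[0],proj("top",[[x,-.0628,.328]])[0])
cv2.imwrite("pics/y1.png",np.hstack([cv2.resize(s[130:205,205:265],(480,600),interpolation=cv2.INTER_NEAREST)]))
print(robot.get_obs()['time'])
E
```

```text
diff 1s lamp roi side/top 1.7362962962962962 2.514010416666667
smoky side (np.float64(236.16867469879517), np.float64(195.74698795180723), 83) (np.float64(236.32183908045977), np.float64(195.79310344827587), 87)
smoky xy [[ 0.5816 -0.0427  0.03  ]]
head [[ 0.5856 -0.0627  0.19  ]]
grip top [[ 0.6005 -0.0592  0.33  ]]
0.594 [224.4564 164.4029] [244.9607 187.3192] griptop [232.7229 143.6031] [279.4084 135.173 ]
0.598 [223.5162 164.1687] [244.0294 187.0645] griptop [231.7069 143.3641] [279.391  133.7136]
0.602 [222.5774 163.9349] [243.0995 186.8101] griptop [230.6925 143.1256] [279.3737 132.2554]
22.3167
```

View pics/y1.png

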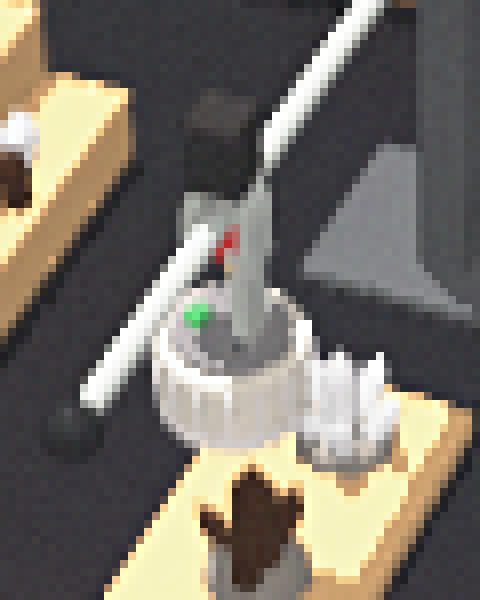

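Run:
```python
from h import *
print("apex",tri((235.9,188.7),(274.5,147.8)))
print("base top view",plane("top",[(272.1,162)],.035), "near/side edges",plane("top",[(272,167.3)],.018), plane("side",[(237,206.3)],.018))
# amethyst,clear check
```

```text
apex (array([ 0.6055, -0.0666,  0.0927]), np.float64(0.019949726406353036))
base top view [[ 0.5803 -0.0596  0.035 ]] near/side edges [[ 0.5654 -0.0601  0.018 ]] [[ 0.5825 -0.0402  0.018 ]]
```

The checks agree: the lamp is plumb and still, and sits about 5 mm from the smoky quartz's centre, which hasn't moved. Handing in.

```bash
python3 -c "
from bench import ticket
print(ticket.close_job())"
```

```text
the job is handed in; nothing more can be done
None
```

The small spot lamp is hanging on the rod over the smoky quartz with its latch shut, and I handed the job in at about 22 s. No verdict is reported.

**What I did:** I gripped the lamp by its rubber grip and brought the rod in sideways. I pressed down in small steps; at about 14 N the red latch swung shut under the rod. I eased off, tugged the lamp up with about 11 N, and the latch held after roughly the expected play. Then I lowered it until the rod carried the weight, let go and backed the arm away.

**Last checks:**
- **Latch:** the red latch shows under the rod in the side picture. That is the only check on its angle, because I had no direct reading.
- **Plumb:** the lamp's outline fits an upright lamp to about half a pixel (about 1 mm at the grip).
- **Still:** pictures 1 s apart differ only slightly, which I took to be image noise but did not compare with a static area.
- **Position:** the lamp's underside is about 5 mm from the quartz's centre. The quartz centre is a rough estimate, as the different sightings of it spread by several millimetres.
- **Quartz:** it moved less than 0.2 pixel in the side picture. For the other things, I only looked at the pictures and saw no shift.

**What disagreed:** the two cameras put the rod 2 mm apart sideways, so I found its place by touch against the hook. After the latch shut, the rod leaned on the hook's free leg with about 4 N sideways. I shifted the lamp 3 mm to centre it before tugging.

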